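Clear the turntable phone holder, then pull its index plunger and hold it out

ROBOT

A 6-joint arm with a two-finger parallel gripper is mounted at the origin on the work surface. World frame = base frame: x ahead of the robot, y to its left, z up, the work surface at z = 0. Lengths are in m, angles in degrees, forces in N, time in s.
With the tool pointing down it reaches from about 0.15 to 0.775 m from the base axis. Payload 6.1 kg.
Tool frame: the origin (TCP) lies on the centre line of the jaws, within the pads' length; the fingertips stand 22 mm ahead of it and the grasp point (between the pads) lies 3 mm ahead of it (robot.tcp_to_tips is the z of the fingertips in the tool frame, in m); z points along the fingers, y is the line along which they close (so a half turn about z gives the same grasp; the last joint's range is limited). The gripper opens to 85 mm and grips with 20 to 120 N. Pads are 22 mm wide; open, the fingers measure 114 mm over their backs; the gripper's body (76 mm by 85 mm) begins 54 mm behind the grasp point. The pads swing forward as they close: fully open they stand 13 mm farther back than shut.
Start: joints at [-66.463, 7.208, -2.269, 80.523, 0, 90], TCP at [0.21, -0.481, 0.253] pointing down, gripper open.
Joint ranges: [-155.77, 155.77], [-54.66, 111.73], [-72.52, 77.12], [-102.08, 115.82], [-83.92, 84.16], [-180, 180]. Speed limits (degrees/s): [136.94, 136.94, 172.46, 180, 180, 180].

INTERFACE

Orientations are given as [roll, pitch, yaw] about the fixed x, y, z axes, in that order (R = Rz(yaw) Ry(pitch) Rx(roll)).
In Python, from plant import sensors, eyes, workorder, robot gives the robot as it stands. The module is installed in compiled form; this text tells all that it offers.
- The arm moves only by the tool send_rows, never from a script. Its argument "targets" is a list of rows, each an object of numbers: "tx", "ty", "tz": the shift along the tool's x, y, z in m; "wx", "wy", "wz": the turn, a rotation vector about the tool's x, y, z in rad; "hand": the opening, from -1 (shut) to 1 (fully open). A call has 1 to 20 rows; each row shifts and turns the commanded pose from where the row before left it, along the tool's axes as they then stand; what a row does not reach is not made up. A row lasts 1/8 s, in which the tool goes at most 62.5 mm and 10.7 degrees, less where a joint would pass 70% of its speed; a pose out of reach is approached as far as the arm can. A call with a gripper value outside its range is refused whole. The fingers move at their own pace and stop on an object; "force" is the grip in N (left out, the last holds). Time passes only in rows, so rows that do not move let the fingers close. It gives the time, the measured TCP pose, the force, the opening and the grip force at its end, in the units of the state.
- sensors.state(): the state, without advancing time (a new reading comes with each control period).
- eyes.camera(name): name is "side" or "top"; returns the picture (420x560x3 uint8, blue, green, red); there is no depth.
- eyes.camera_info(name): a dict with "mtx" (3x3 intrinsics, pixels), "k1" (the pictures are not rectified: a ray, as slopes to the right and down, at radius r is drawn at 1 + k1 r^2 times it, then the intrinsics apply), "R" (3x3) and "t" (3): a world point X has camera coordinates R X + t. Camera axes: x right, y down, z forward; pixel columns grow to the right and rows downward; lengths in m; the calibration is good to about 2 mm. A picture is of the moment at which its call begins. camera_info takes no time and is no camera call.
- workorder.finish_job(): hands the job in; it is judged then, once.
The state is a dict: "t": time; "joints": joint angles; "dq": joint speeds; "effort": joint torques, N m; "eef_pos": TCP position; "tcp_rot": TCP orientation; "wrist_force": force on the tool from outside, world axes, zero at the start; "ft_torque": the same for the moment, N m; "width": finger opening in m; "grasp_force": force on a finger pad.
Only numpy, scipy, OpenCV 4.12 (cv2) and the standard library are available. Lean on these libraries where they do the work, as an engineer would, in place of code of your own. Each camera call takes 0.05 s, during which the arm holds its last target. There are 200 camera calls.

TASK

I am about to turn the phone holder's disc to its next station. Take the loose screwdriver off the disc and lay it in the steel tool tray without dropping it, then pull the orange-knobbed index plunger straight back as far as it goes and keep holding it there, pin clear of the disc, so that I can turn it: you finish while still holding the knob back. Leave the turning to me, and leave the spare phone, the bottle and the tape roll where they are.

Things in the scene. Friction and masses are not known exactly. Their poses are not given: they have to be found in the camera images.
- disc_centre (a point): Middle of the top of the grey turntable disc (220 mm across, top 51 mm above the bench) of the phone holder, whose grey foot plate (262 x 230 mm, 17 mm high) is fixed to the bench. z is up; -x points from here out to the plunger. An opened phone (146 along x by 70 mm, top 64 mm above the bench) is clamped on the middle of the disc between black end jaws (68 mm above the bench).
- knob (a point): Middle of the plunger's orange knob, on its axis, 44 mm above the bench. The knob is a cylinder 30 mm thick, 27 mm long along the frame's level x axis; -x points away from the disc: pull that way. Beyond the foot plate, bare bench below and beside it. On the disc side: a 7 mm neck, a 22 mm thick nut, then an aluminium bracket (44 mm wide, top 66 mm above the bench) 30 mm from the knob's middle.
- plunger (a joint): Travel of the index plunger in m: 0 with its 10 mm pin seated in a hole in the disc's rim, 0.014 fully back at its stop. The pin is clear of the rim after 11 mm. A spring draws it in: 6 N at the start of the pull, rising to 14.5 N at the stop; let go, it snaps shut. knob moves with it.
- disc (a joint): Angle of the turntable disc in rad, 0 at the start, positive anticlockwise from above. The pin locks it; with the pin out it turns with light friction (0.15 N m).
- driver: Screwdriver, 155 mm long, 32 to 63 g, lying on the disc beside the phone. Origin under the middle of its blue hexagonal handle, 6 mm below the axis (z up as it lies). The handle, 12 mm across flats, 14 mm at the corners, runs from -42 to +42 mm along x, a steel cap on to -50 mm, a steel collar and 4 mm blade on to +105 mm. It balances within 15 mm of the origin and does not roll.
- driver_tip (a point): The screwdriver's blade tip, on the axis, 105 mm along the driver's +x from its origin.
- tray: Open steel tool tray fixed to the bench: 220 mm (its x) by 110 mm (its y), 25 mm high, walls and floor 4 mm thick, empty. It stands to the robot's left or right. Origin at the centre of its underside. The whole screwdriver must lie in it.
- spare_phone: Bystander: a white phone with a dark camera square, lying flat and loose on the bench on the other side from the tray, 148 (x) by 72 by 8 mm; origin at the centre of its underside.
- bottle: Bystander: loose white bottle with a blue cap, 60 mm in diameter, 130 mm high, standing; origin at the centre of its underside.
- tape: Bystander: loose roll of yellow tape lying flat, 80 mm outside diameter, 20 mm high; origin at the centre of its underside.
There are look-alikes about, which are no part of the job. Of the things that look like the driver, the smallest one is meant.

How it is judged (in metres and radians):
On the way, in this order (a step that is already met when the one before it is completed fails the run):
1. the screwdriver lies released and still in the tray (x of driver in the frame of tray between -0.105 and 0.105 m and y of driver in the frame of tray between -0.05 and 0.05 m and x of driver_tip in the frame of tray between -0.11 and 0.11 m and y of driver_tip in the frame of tray between -0.055 and 0.055 m and z of driver in the frame of tray below 0.02 m and z of driver_tip in the frame of tray below 0.025 m and contact force between driver and the arm below 0.2 N and contact force between driver and the fingers below 0.2 N and linear speed of driver below 0.03 m/s), for 0.2 s.
2. the plunger is pulled fully back (more than 12 of its 14 mm) by the fingers (value of joint plunger above 0.012 m and contact force between plunger and the fingers above 3 N), for 0.5 s.
At the end, for the whole second after the job is handed in: The fingers hold the plunger back still, more than 12 mm of its 14 mm, with over 3 N on it; the screwdriver lies wholly in the tray at rest; the disc has turned less than 0.1 rad (all of step 2 and velocity of joint plunger between -0.01 and 0.01 m/s and x of driver in the frame of tray between -0.105 and 0.105 m and y of driver in the frame of tray between -0.05 and 0.05 m and x of driver_tip in the frame of tray between -0.11 and 0.11 m and y of driver_tip in the frame of tray between -0.055 and 0.055 m and z of driver in the frame of tray below 0.02 m and z of driver_tip in the frame of tray below 0.025 m and linear speed of driver below 0.03 m/s and value of joint disc between -0.1 and 0.1 rad); the arm keeps its last pose, push and grip.
It fails at once if the plunger is drawn (over 5 mm) before the screwdriver is in the tray (value of joint plunger above 0.005 m and not (x of driver in the frame of tray between -0.105 and 0.105 m and y of driver in the frame of tray between -0.05 and 0.05 m and x of driver_tip in the frame of tray between -0.11 and 0.11 m and y of driver_tip in the frame of tray between -0.055 and 0.055 m and z of driver in the frame of tray below 0.02 m and z of driver_tip in the frame of tray below 0.025 m)).
It fails at once if the screwdriver is dropped from a height or thrown (over 1.1 m/s out of the fingers) (linear speed of driver above 1.1 m/s and contact force between driver and the fingers below 0.1 N).
It fails at once if the disc is turned by more than 0.1 rad (value of joint disc above 0.1 rad or value of joint disc below -0.1 rad).
It fails at once if the spare phone, the bottle or the tape is moved by more than 30 mm, or the bottle tipped (distance of any of spare_phone, bottle, tape from where it was at the start of the episode above 0.03 m or angle between bottle's own z axis and vertical above 0.3 rad).
It also fails if it takes over 48 s, if anything falls off the work surface, if the arm or the gripper's body presses on something with over 40 N, if the wrist force passes 120 N, or if a joint passes its speed limit or range.

## Working session

There is one attempt and no reset: what is moved stays moved. The work goes in short steps, Python scripts to look and compute and a tool call to move; the robot and the scene stay as the last step left them, time stands still between calls to the robot, and variables do not carry over. Pictures are saved under pics/ and viewed, at most 10 in all, crops included, and the job is handed in when it is done.

Besides the shell and the picture viewer there is one more tool, called after "Emit:" as a command line: name --argument value ..., lists and objects as JSON in quotes. send_rows: Moves the arm, as the interface text tells. Its arguments: {"type":"object","properties":{"targets":{"type":"array","items":{"type":"object","properties":{"tx":{"type":"number"},"ty":{"type":"number"},"tz":{"type":"number"},"wx":{"type":"number"},"wy":{"type":"number"},"wz":{"type":"number"},"hand":{"type":"number"}}}},"force":{"type":"number"}},"required":["targets"]}

```bash
mkdir -p pics; cat > h.py <<'E'
import numpy as np, cv2
from plant import sensors, eyes, workorder, robot
def ray(name,u,v):
    c=eyes.camera_info(name);K=np.array(c["mtx"]);R=np.array(c["R"]);t=np.array(c["t"])
    d=np.array([(u-K[0,2])/K[0,0],(v-K[1,2])/K[1,1]]);s=d.copy()
    for _ in range(30): s=d/(1+c["k1"]*(s@s))
    return -R.T@t, R.T@np.array([s[0],s[1],1])
def onz(name,u,v,z):
    o,d=ray(name,u,v);return o+d*(z-o[2])/d[2]
def proj(name,X):
    c=eyes.camera_info(name);K=np.array(c["mtx"]);p=np.array(c["R"])@X+np.array(c["t"]);s=p[:2]/p[2]
    s=s*(1+c["k1"]*(s@s));return K[0,0]*s[0]+K[0,2],K[1,1]*s[1]+K[1,2]
E
python3 - <<'E'
from h import *
for n in("top","side"):
    im=eyes.camera(n);cv2.imwrite(f"pics/{n}0.png",im)
    c=eyes.camera_info(n);print(n,c["mtx"],c["k1"],-np.array(c["R"]).T@np.array(c["t"]),np.array(c["R"]))
print(sensors.state(),robot.tcp_to_tips)
E
```

```text
top [[418.01462106   0.         278.38539455]
 [  0.         418.01462106 205.64527004]
 [  0.           0.           1.        ]] 0.033271669634288396 [0.40396128 0.10346221 1.46951532] [[-2.35952526e-03 -9.99997200e-01 -1.81635753e-04]
 [-9.97824184e-01  2.36636571e-03 -6.58885220e-02]
 [ 6.58887673e-02  2.57749147e-05 -9.97826974e-01]]
side [[455.26142224   0.         289.16733785]
 [  0.         455.26142224 217.76686392]
 [  0.           0.           1.        ]] -0.07863488627565535 [0.15741132 1.34732228 0.87088234] [[-0.95930883 -0.28226266  0.00737267]
 [-0.15647546  0.50970614 -0.84599945]
 [ 0.23503616 -0.81272839 -0.53313279]]
{'t': 0.1, 'joints': array([-6.64635909e+01,  7.23603314e+00, -2.31773613e+00,  8.05249797e+01,
        4.59640354e-04,  9.00001944e+01]), 'dq': array([-0.03462988, -0.13800951,  0.11673306, -0.15290961,  0.06280422,
       -0.06356182]), 'effort': array([-3.21921016e-04, -4.36904454e+01,  3.53606522e+01,  1.37640166e-02,
       -1.76872618e-05,  6.03707250e-06]), 'eef_pos': array([ 0.20951998, -0.48102133,  0.25264567]), 'tcp_rot': array([-1.79921251e+02, -4.59372785e-04,  2.35362141e+01]), 'wrist_force': array([ 0.0284926 , -0.93677818, -1.09802913]), 'ft_torque': array([-0.01720338, -0.07171736,  0.02757352]), 'grasp_force': 0.0, 'width': 0.08565668228812977} 0.022
```

View pics/top0.png

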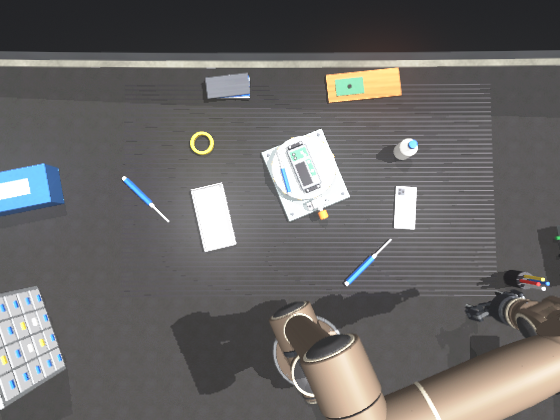

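View pics/side0.png

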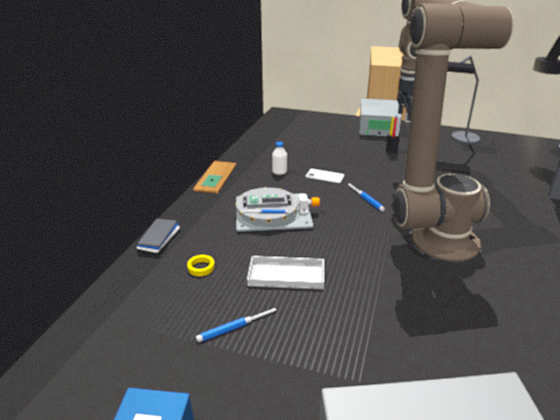

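The top view shows the holder around (305,172), with the small blue driver on its disc at about (284,178). The orange knob is at (322,214), the white/steel tray at (213,217), the bottle at (405,150), the spare phone at (405,207) and the tape at (202,143). The two larger drivers on the bench are look-alikes. The side view agrees, with the knob at (315,202), the driver at (268,211) and the tray at (287,272).

```bash
python3 - <<'E'
from h import *
T=cv2.imread("pics/top0.png");S=cv2.imread("pics/side0.png")
def comps(im,lo,hi,box,mn=6):
    h=cv2.cvtColor(im,cv2.COLOR_BGR2HSV);m=cv2.inRange(h,lo,hi);M=np.zeros_like(m);x0,y0,x1,y1=box;M[y0:y1,x0:x1]=m[y0:y1,x0:x1]
    n,l,s,c=cv2.connectedComponentsWithStats(M)
    return [(l==i,s[i],c[i]) for i in range(1,n) if s[i][4]>=mn]
for nm,im,box in(("top",T,(262,130,350,225)),("side",S,(230,180,330,235))):
    for lab,lo,hi in(("blue",(98,120,60),(118,255,255)),("orange",(8,150,120),(24,255,255))):
        for m,s,c in comps(im,lo,hi,box):
            ys,xs=np.nonzero(m);r=cv2.minAreaRect(np.c_[xs,ys].astype(np.float32))
            z=.058 if lab=="blue" else .044
            print(nm,lab,s,c.round(1),r,onz(nm,*c,z).round(4), [onz(nm,*p,z).round(3)[:2] for p in cv2.boxPoints(r)])
h=cv2.cvtColor(T,cv2.COLOR_BGR2HSV)
m=cv2.inRange(h,(0,0,150),(180,60,255));M=np.zeros_like(m);M[175:260,180:245]=m[175:260,180:245]
ys,xs=np.nonzero(M);
P=np.array([onz("top",x,y,.025)[:2] for x,y in zip(xs,ys)],np.float32);print("tray",cv2.minAreaRect(P))
crop=np.hstack([cv2.resize(T[125:230,255:355],(400,420),interpolation=cv2.INTER_CUBIC),cv2.resize(S[180:240,230:330],(400,240),interpolation=cv2.INTER_CUBIC).__class__(0) if 0 else np.vstack([cv2.resize(S[180:240,230:330],(400,240)),np.zeros((180,400,3),np.uint8)])])
cv2.imwrite("pics/crop.png",crop)
E
```

```text
top blue [281 169   9  23  31] [284.5 180.5] ((284.3999938964844, 180.1999969482422), (23.400854110717773, 1.8973664045333862), 71.56504821777344) [0.5827 0.0826 0.058 ] [array([0.621, 0.098]), array([0.623, 0.092]), array([0.547, 0.067]), array([0.545, 0.073])]
top orange [318 212   3   7   8] [319.2 214.8] ((319.1470642089844, 215.08827209472656), (6.063390731811523, 1.212678074836731), 75.96376037597656) [ 0.4666 -0.0358  0.044 ] [array([ 0.475, -0.031]), array([ 0.476, -0.035]), array([ 0.456, -0.04 ]), array([ 0.455, -0.036])]
side blue [262 210  23   3  69] [273. 211.] ((273.0, 211.0), (2.0, 22.0), 90.0) [0.5811 0.0827 0.058 ] [array([0.619, 0.087]), array([0.547, 0.065]), array([0.543, 0.078]), array([0.615, 0.1  ])]
side orange [311 197   9   9  69] [315.1 201. ] ((315.0, 201.0), (8.0, 8.0), 90.0) [ 0.4641 -0.05    0.044 ] [array([ 0.486, -0.074]), array([ 0.457, -0.083]), array([ 0.444, -0.026]), array([ 0.472, -0.018])]
tray ((0.4623962640762329, 0.3288103938102722), (0.22312156856060028, 0.11612685769796371), 13.079029083251953)
```

View pics/crop.png

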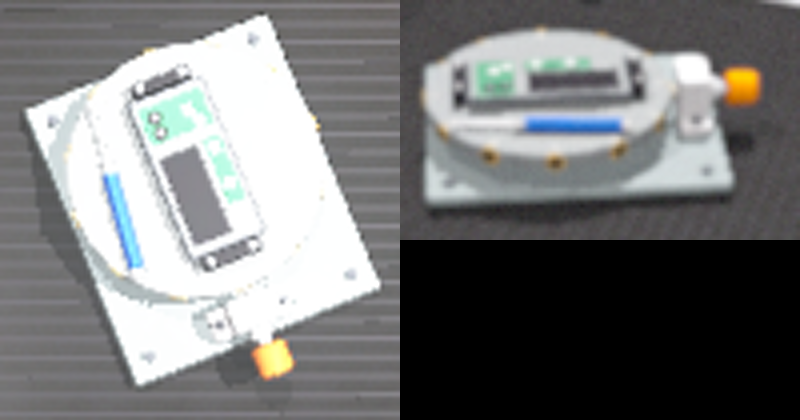

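The crop shows the driver handle lying left of the phone, with the blade pointing away from the robot. There is a small gap between them, and the orange knob is at top-view pixel (323,214). Next I need the gap and the frame yaw.

```bash
cat > m.py <<'E'
from h import *
def tri(pt,ps):
    o1,d1=ray("top",*pt);o2,d2=ray("side",*ps)
    A=np.c_[d1,-d2];s=np.linalg.lstsq(A,o2-o1,rcond=None)[0];p,q=o1+d1*s[0],o2+d2*s[1];return (p+q)/2,np.linalg.norm(p-q)
E
python3 - <<'E'
from m import *
T=cv2.imread("pics/top0.png");S=cv2.imread("pics/side0.png")
def cen(im,lo,hi,b):
    h=cv2.cvtColor(im,cv2.COLOR_BGR2HSV)[b[1]:b[3],b[0]:b[2]];m=cv2.inRange(h,lo,hi);ys,xs=np.nonzero(m);P=np.c_[xs+b[0],ys+b[1]].astype(np.float32);return P
kt=cen(T,(5,60,120),(32,255,255),(313,205,335,225));ks=cen(S,(5,60,120),(32,255,255),(305,190,328,212))
print(len(kt),kt.mean(0),len(ks),ks.mean(0),tri(kt.mean(0),ks.mean(0)))
print(cv2.minAreaRect(np.array([onz("top",*p,.05)[:2] for p in kt],np.float32)))
# foot plate: corners from crop (crop/4 + offset; px centre)
f=lambda u,v:(u/4+255-.5+.125,v/4+125-.5+.125)
C={k:onz("top",*f(*p),z) for k,p,z in(("fTL",(25,108),.017),("fTR",(267,15),.017),("fBR",(380,286),.017),("fBL",(135,385),.017),("jawA",(161,80),.068),("jawB",(233,251),.068),("phTL",(133,98),.064),("phBL",(190,262),.064),("handle top",(111,175),.06),("handle bot",(136,267),.06),("tip",(97,112),.057))}
for k,v in C.items():print(k,v.round(4))
for a,b in(("fBL","fTL"),("fBR","fTR"),("jawB","jawA"),("phBL","phTL"),("handle bot","handle top"),("handle bot","tip")):
    d=C[b]-C[a];print(a,b,np.degrees(np.arctan2(d[1],d[0])),np.linalg.norm(d[:2]))
print("c foot",(C["fTL"]+C["fTR"]+C["fBR"]+C["fBL"])/4,"c jaw",(C["jawA"]+C["jawB"])/2)
E
```

```text
83 [322.81927 214.3253 ] 84 [314.9643  200.84525] (array([ 0.466237  , -0.04821818,  0.04548478]), np.float64(0.003573380430226584))
((0.46738719940185547, -0.04759997874498367), (0.031478408724069595, 0.032228022813797), 21.658540725708008)
fTL [0.6901 0.1645 0.017 ]
fTR [ 0.7721 -0.0485  0.017 ]
fBR [ 0.5325 -0.1448  0.017 ]
fBL [0.4468 0.0689 0.017 ]
jawA [0.7037 0.0471 0.068 ]
jawB [ 0.5579 -0.0128  0.068 ]
phTL [0.6892 0.0708 0.064 ]
phBL [0.5491 0.0232 0.064 ]
handle top [0.6239 0.0896 0.06  ]
handle bot [0.5454 0.0687 0.06  ]
tip [0.6786 0.1014 0.057 ]
fBL fTL 21.451359029956123 0.2613883757600365
fBR fTR 21.901203501188597 0.25820950168975715
jawB jawA 22.351535059672127 0.15762194494947368
phBL phTL 18.773296686533776 0.14791759369952334
handle bot handle top 14.923561623866537 0.08129134369490858
handle bot tip 13.789884010900103 0.13715940158423817
c foot [0.61036351 0.01004729 0.017     ] c jaw [0.63080322 0.01713593 0.068     ]
```

Emit:
send_rows --force 60 --targets '[{"wz": 0.148, "hand": -0.06}, {"tx": 0.0362, "ty": -0.0318, "tz": 0.0059, "hand": -0.06}, {"tx": 0.0362, "ty": -0.0318, "tz": 0.0059, "hand": -0.06}, {"tx": 0.0362, "ty": -0.0318, "tz": 0.0059, "hand": -0.06}, {"tx": 0.0362, "ty": -0.0318, "tz": 0.0059, "hand": -0.06}, {"tx": 0.0362, "ty": -0.0318, "tz": 0.0059, "hand": -0.06}, {"tx": 0.0362, "ty": -0.0318, "tz": 0.0059, "hand": -0.06}, {"tx": 0.0362, "ty": -0.0318, "tz": 0.0059, "hand": -0.06}, {"tx": 0.0362, "ty": -0.0318, "tz": 0.0059, "hand": -0.06}, {"tx": 0.0362, "ty": -0.0318, "tz": 0.0059, "hand": -0.06}, {"tx": 0.0362, "ty": -0.0318, "tz": 0.0059, "hand": -0.06}, {"tx": 0.0362, "ty": -0.0318, "tz": 0.0059, "hand": -0.06}, {"tx": 0.0362, "ty": -0.0318, "tz": 0.0059, "hand": -0.06}, {"tx": 0.0362, "ty": -0.0318, "tz": 0.0059, "hand": -0.06}, {"tx": 0.0362, "ty": -0.0318, "tz": 0.0059, "hand": -0.06}, {"hand": -0.06}, {"hand": -0.06}]'

```text
invalid input at $.targets[0]: expected keys tx, ty, tz, wx, wy, wz, hand
```

```bash
python3 - <<'E'
from m import *
S=eyes.camera("side");T=eyes.camera("top")
s=sensors.state();print(s["eef_pos"],s["tcp_rot"],s["width"])
cv2.imwrite("pics/c1.png",np.hstack([cv2.resize(T[110:230,245:345],(400,480)),cv2.resize(S[140:240,230:330],(400,400)).__class__ and cv2.copyMakeBorder(cv2.resize(S[140:240,230:330],(400,400)),0,80,0,0,cv2.BORDER_CONSTANT)]))
E
```

```text
[ 0.20954175 -0.48112189  0.25281313] [-1.79942800e+02  7.60810564e-04  2.35334417e+01] 0.08519106858676706
```

View pics/c1.png

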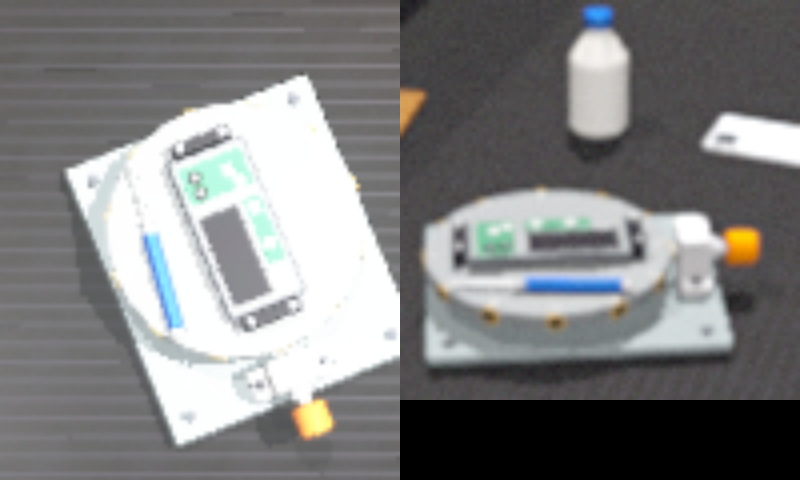

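The arm hasn't moved, because the call was refused: every row needs all seven keys. The picture shows the same scene as before.

Emit:
send_rows --force 60 --targets '[{"tx": 0, "ty": 0, "tz": 0, "wx": 0, "wy": 0, "wz": 0.148, "hand": -0.06}, {"tx": 0.0362, "ty": -0.0318, "tz": 0.0059, "wx": 0, "wy": 0, "wz": 0, "hand": -0.06}, {"tx": 0.0362, "ty": -0.0318, "tz": 0.0059, "wx": 0, "wy": 0, "wz": 0, "hand": -0.06}, {"tx": 0.0362, "ty": -0.0318, "tz": 0.0059, "wx": 0, "wy": 0, "wz": 0, "hand": -0.06}, {"tx": 0.0362, "ty": -0.0318, "tz": 0.0059, "wx": 0, "wy": 0, "wz": 0, "hand": -0.06}, {"tx": 0.0362, "ty": -0.0318, "tz": 0.0059, "wx": 0, "wy": 0, "wz": 0, "hand": -0.06}, {"tx": 0.0362, "ty": -0.0318, "tz": 0.0059, "wx": 0, "wy": 0, "wz": 0, "hand": -0.06}, {"tx": 0.0362, "ty": -0.0318, "tz": 0.0059, "wx": 0, "wy": 0, "wz": 0, "hand": -0.06}, {"tx": 0.0362, "ty": -0.0318, "tz": 0.0059, "wx": 0, "wy": 0, "wz": 0, "hand": -0.06}, {"tx": 0.0362, "ty": -0.0318, "tz": 0.0059, "wx": 0, "wy": 0, "wz": 0, "hand": -0.06}, {"tx": 0.0362, "ty": -0.0318, "tz": 0.0059, "wx": 0, "wy": 0, "wz": 0, "hand": -0.06}, {"tx": 0.0362, "ty": -0.0318, "tz": 0.0059, "wx": 0, "wy": 0, "wz": 0, "hand": -0.06}, {"tx": 0.0362, "ty": -0.0318, "tz": 0.0059, "wx": 0, "wy": 0, "wz": 0, "hand": -0.06}, {"tx": 0.0362, "ty": -0.0318, "tz": 0.0059, "wx": 0, "wy": 0, "wz": 0, "hand": -0.06}, {"tx": 0.0362, "ty": -0.0318, "tz": 0.0059, "wx": 0, "wy": 0, "wz": 0, "hand": -0.06}, {"tx": 0, "ty": 0, "tz": 0, "wx": 0, "wy": 0, "wz": 0, "hand": -0.06}, {"tx": 0, "ty": 0, "tz": 0, "wx": 0, "wy": 0, "wz": 0, "hand": -0.06}]'

```text
t: 2.33
eef_pos: [0.5829, 0.0801, 0.1703]
tcp_rot: [180.0, 0.1, 15.1]
wrist_force: [-0.2, -0.2, -0.5]
width: 0.0403
grasp_force: 0.0
```

```bash
python3 - <<'E'
from m import *
S=eyes.camera("side")
s=sensors.state();print(s["eef_pos"],s["tcp_rot"],s["width"],s["wrist_force"],s["joints"])
cv2.imwrite("pics/c2.png",cv2.resize(S[120:240,220:340],(600,600)))
E
```

```text
[0.5828331  0.07959319 0.17069319] [1.79991847e+02 3.97655823e-02 1.50273066e+01] 0.040052791512607336 [-0.63588307 -0.6323488  -0.37489166] [ 7.78244848e+00  1.47051435e+01 -3.47449726e+00  7.18587792e+01
 -1.31028352e-02  1.72755143e+02]
```

View pics/c2.png

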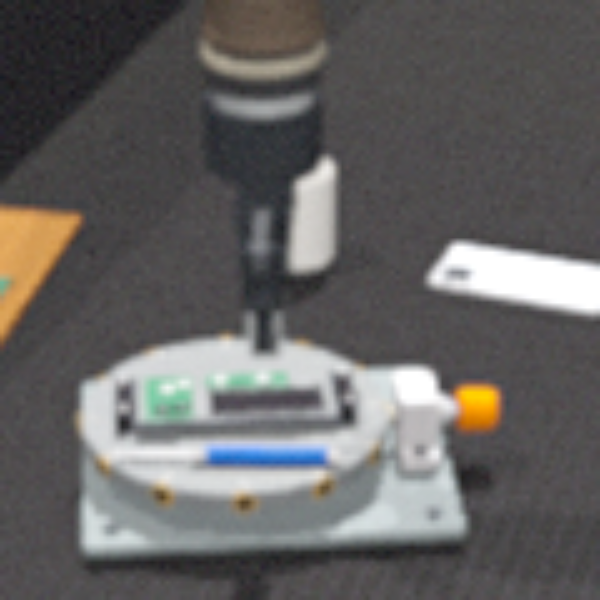

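The fingers hang above the driver as planned. Joint 6 is at 173°, so the tray would be out of its range. I'll use the half-turned grasp instead.

Emit:
send_rows --targets '[{"tx": 0, "ty": 0, "tz": 0, "wx": 0, "wy": 0, "wz": -0.1745, "hand": -0.06}, {"tx": 0, "ty": 0, "tz": 0, "wx": 0, "wy": 0, "wz": -0.1745, "hand": -0.06}, {"tx": 0, "ty": 0, "tz": 0, "wx": 0, "wy": 0, "wz": -0.1745, "hand": -0.06}, {"tx": 0, "ty": 0, "tz": 0, "wx": 0, "wy": 0, "wz": -0.1745, "hand": -0.06}, {"tx": 0, "ty": 0, "tz": 0, "wx": 0, "wy": 0, "wz": -0.1745, "hand": -0.06}, {"tx": 0, "ty": 0, "tz": 0, "wx": 0, "wy": 0, "wz": -0.1745, "hand": -0.06}, {"tx": 0, "ty": 0, "tz": 0, "wx": 0, "wy": 0, "wz": -0.1745, "hand": -0.06}, {"tx": 0, "ty": 0, "tz": 0, "wx": 0, "wy": 0, "wz": -0.1745, "hand": -0.06}, {"tx": 0, "ty": 0, "tz": 0, "wx": 0, "wy": 0, "wz": -0.1745, "hand": -0.06}, {"tx": 0, "ty": 0, "tz": 0, "wx": 0, "wy": 0, "wz": -0.1745, "hand": -0.06}, {"tx": 0, "ty": 0, "tz": 0, "wx": 0, "wy": 0, "wz": -0.1745, "hand": -0.06}, {"tx": 0, "ty": 0, "tz": 0, "wx": 0, "wy": 0, "wz": -0.1745, "hand": -0.06}, {"tx": 0, "ty": 0, "tz": 0, "wx": 0, "wy": 0, "wz": -0.1745, "hand": -0.06}, {"tx": 0, "ty": 0, "tz": 0, "wx": 0, "wy": 0, "wz": -0.1745, "hand": -0.06}, {"tx": 0, "ty": 0, "tz": 0, "wx": 0, "wy": 0, "wz": -0.1745, "hand": -0.06}, {"tx": 0, "ty": 0, "tz": 0, "wx": 0, "wy": 0, "wz": -0.1745, "hand": -0.06}, {"tx": 0, "ty": 0, "tz": 0, "wx": 0, "wy": 0, "wz": -0.1745, "hand": -0.06}, {"tx": 0, "ty": 0, "tz": 0, "wx": 0, "wy": 0, "wz": -0.1745, "hand": -0.06}, {"tx": 0, "ty": 0.0015, "tz": 0.035, "wx": 0, "wy": 0, "wz": 0, "hand": -0.06}, {"tx": 0, "ty": 0, "tz": 0.03, "wx": 0, "wy": 0, "wz": 0, "hand": -0.06}]'

```text
t: 4.88
eef_pos: [0.5826, 0.0803, 0.1058]
tcp_rot: [-180.0, 0.1, -165.1]
wrist_force: [-0.0, 0.1, -0.2]
width: 0.0405
grasp_force: 0.0
```

```bash
python3 - <<'E'
from m import *
S=eyes.camera("side");T=eyes.camera("top")
s=sensors.state();print(s["eef_pos"],s["tcp_rot"],s["width"],s["joints"])
cv2.imwrite("pics/c3.png",cv2.hconcat([cv2.resize(S[160:240,230:310],(400,400)),cv2.resize(T[140:220,250:330],(400,400))]))
E
```

```text
[0.58041531 0.08014037 0.10300151] [ 179.96677336   -0.30630016 -165.08007285] 0.03981343759297931 [ 7.86353314e+00  1.62230278e+01 -1.01432120e+01  6.39418221e+01
 -4.65265440e-03 -7.05629269e+00]
```

View pics/c3.png

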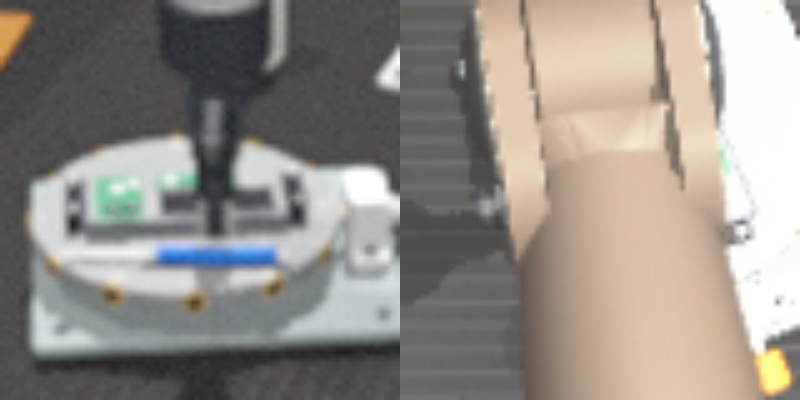

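The fingers straddle the middle of the handle in the side view (the top view is hidden by the arm). I'll descend and check the height before closing.

Emit:
send_rows --targets '[{"tx": 0, "ty": 0, "tz": 0.015, "wx": 0, "wy": 0, "wz": 0, "hand": -0.06}, {"tx": 0, "ty": 0, "tz": 0.014, "wx": 0, "wy": 0, "wz": 0, "hand": -0.06}, {"tx": 0, "ty": 0, "tz": 0, "wx": 0, "wy": 0, "wz": 0, "hand": -0.06}, {"tx": 0, "ty": 0, "tz": 0, "wx": 0, "wy": 0, "wz": 0, "hand": -0.06}]'

```text
t: 5.48
eef_pos: [0.5833, 0.0818, 0.0771]
tcp_rot: [-180.0, 0.0, -165.0]
wrist_force: [0.9, -0.5, 0.3]
width: 0.0405
grasp_force: 0.0
```

Emit:
send_rows --force 50 --targets '[{"tx": 0, "ty": 0, "tz": 0.0015, "wx": 0, "wy": 0, "wz": 0, "hand": -0.06}, {"tx": 0, "ty": 0, "tz": 0, "wx": 0, "wy": 0, "wz": 0, "hand": -1}, {"tx": 0, "ty": 0, "tz": 0, "wx": 0, "wy": 0, "wz": 0, "hand": -1}, {"tx": 0, "ty": 0, "tz": 0, "wx": 0, "wy": 0, "wz": 0, "hand": -1}, {"tx": 0, "ty": 0, "tz": 0, "wx": 0, "wy": 0, "wz": 0, "hand": -1}, {"tx": 0, "ty": 0, "tz": 0, "wx": 0, "wy": 0, "wz": 0, "hand": -1}, {"tx": 0, "ty": 0, "tz": 0, "wx": 0, "wy": 0, "wz": 0, "hand": -1}]'

```text
t: 6.35
eef_pos: [0.5832, 0.0818, 0.0756]
tcp_rot: [-180.0, 0.0, -165.0]
wrist_force: [-1.0, 0.4, 4.7]
width: 0.0111
grasp_force: 49.2
```

Emit:
send_rows --targets '[{"tx": 0, "ty": 0, "tz": -0.01, "wx": 0, "wy": 0, "wz": 0, "hand": -1}, {"tx": 0, "ty": 0, "tz": -0.025, "wx": 0, "wy": 0, "wz": 0, "hand": -1}, {"tx": 0, "ty": 0, "tz": -0.025, "wx": 0, "wy": 0, "wz": 0.035, "hand": -1}, {"tx": 0.006, "ty": 0.018, "tz": 0, "wx": 0, "wy": 0, "wz": 0, "hand": -1}, {"tx": 0.011, "ty": 0.033, "tz": 0, "wx": 0, "wy": 0, "wz": 0, "hand": -1}, {"tx": 0.011, "ty": 0.033, "tz": 0, "wx": 0, "wy": 0, "wz": 0, "hand": -1}, {"tx": 0.011, "ty": 0.033, "tz": 0, "wx": 0, "wy": 0, "wz": 0, "hand": -1}, {"tx": 0.011, "ty": 0.033, "tz": 0, "wx": 0, "wy": 0, "wz": 0, "hand": -1}, {"tx": 0.011, "ty": 0.033, "tz": 0, "wx": 0, "wy": 0, "wz": 0, "hand": -1}, {"tx": 0.011, "ty": 0.033, "tz": 0, "wx": 0, "wy": 0, "wz": 0, "hand": -1}, {"tx": 0.011, "ty": 0.033, "tz": 0, "wx": 0, "wy": 0, "wz": 0, "hand": -1}, {"tx": 0.006, "ty": 0.019, "tz": 0, "wx": 0, "wy": 0, "wz": 0, "hand": -1}, {"tx": 0, "ty": 0, "tz": 0, "wx": 0, "wy": 0, "wz": 0, "hand": -1}, {"tx": 0, "ty": 0, "tz": 0, "wx": 0, "wy": 0, "wz": 0, "hand": -1}]'

```text
t: 8.1
eef_pos: [0.4359, 0.3223, 0.1348]
tcp_rot: [-180.0, -0.0, -167.0]
wrist_force: [-0.3, 0.2, 0.2]
width: 0.011
grasp_force: 49.0
```

```bash
python3 - <<'E'
from m import *
S=eyes.camera("side")
s=sensors.state();print(s["eef_pos"],s["tcp_rot"],s["width"],s["joints"],s["grasp_force"])
cv2.imwrite("pics/c4.png",cv2.resize(S[170:310,220:360],(600,600)))
E
```

```text
[0.43614658 0.32212131 0.13493299] [-1.79973931e+02 -2.03624518e-02 -1.67023826e+02] 0.01097656537269716 [ 3.64561365e+01  1.05535027e+01 -1.32525177e+01  6.62230427e+01
 -1.57976910e-02  2.34799616e+01] 48.962703198194504
```

View pics/c4.png

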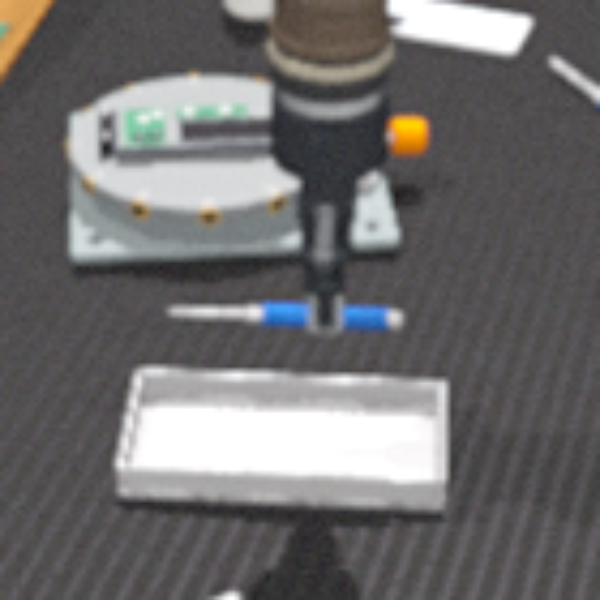

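The driver is held level in the middle of its handle, above the tray. Lowering now.

Emit:
send_rows --targets '[{"tx": 0, "ty": 0, "tz": 0.03, "wx": 0, "wy": 0, "wz": 0, "hand": -1}, {"tx": 0, "ty": 0, "tz": 0.03, "wx": 0, "wy": 0, "wz": 0, "hand": -1}, {"tx": 0, "ty": 0, "tz": 0.025, "wx": 0, "wy": 0, "wz": 0, "hand": -1}, {"tx": 0, "ty": 0, "tz": 0.012, "wx": 0, "wy": 0, "wz": 0, "hand": -1}, {"tx": 0, "ty": 0, "tz": 0.006, "wx": 0, "wy": 0, "wz": 0, "hand": -1}, {"tx": 0, "ty": 0, "tz": 0.001, "wx": 0, "wy": 0, "wz": 0, "hand": -1}, {"tx": 0, "ty": 0, "tz": 0, "wx": 0, "wy": 0, "wz": 0, "hand": -1}, {"tx": 0, "ty": 0, "tz": 0, "wx": 0, "wy": 0, "wz": 0, "hand": -1}]'

```text
t: 9.15
eef_pos: [0.4363, 0.3231, 0.0319]
tcp_rot: [180.0, 0.1, -167.0]
wrist_force: [0.1, 0.1, 0.4]
width: 0.0109
grasp_force: 49.0
```

Emit:
send_rows --targets '[{"tx": 0, "ty": 0, "tz": 0.001, "wx": 0, "wy": 0, "wz": 0, "hand": -1}, {"tx": 0, "ty": 0, "tz": 0.001, "wx": 0, "wy": 0, "wz": 0, "hand": -1}, {"tx": 0, "ty": 0, "tz": 0, "wx": 0, "wy": 0, "wz": 0, "hand": -1}, {"tx": 0, "ty": 0, "tz": 0, "wx": 0, "wy": 0, "wz": 0, "hand": -1}]'

```text
t: 9.65
eef_pos: [0.4359, 0.3228, 0.0292]
tcp_rot: [-180.0, -0.0, -167.0]
wrist_force: [-0.2, 0.4, -1.5]
width: 0.0109
grasp_force: 49.0
```

Emit:
send_rows --targets '[{"tx": 0, "ty": 0, "tz": 0, "wx": 0, "wy": 0, "wz": 0, "hand": -0.06}, {"tx": 0, "ty": 0, "tz": 0, "wx": 0, "wy": 0, "wz": 0, "hand": -0.06}, {"tx": 0, "ty": 0, "tz": 0, "wx": 0, "wy": 0, "wz": 0, "hand": -0.06}, {"tx": 0, "ty": 0, "tz": 0, "wx": 0, "wy": 0, "wz": 0, "hand": -0.06}, {"tx": 0, "ty": 0, "tz": -0.02, "wx": 0, "wy": 0, "wz": 0, "hand": -0.06}, {"tx": 0, "ty": 0, "tz": -0.04, "wx": 0, "wy": 0, "wz": 0, "hand": -0.06}, {"tx": 0, "ty": 0, "tz": -0.04, "wx": 0, "wy": 0, "wz": -0.157, "hand": 0.2}, {"tx": 0.0065, "ty": -0.02, "tz": 0, "wx": 0, "wy": 0, "wz": 0, "hand": 0.4}, {"tx": 0.0125, "ty": -0.0395, "tz": 0, "wx": 0, "wy": 0, "wz": 0, "hand": 0.4}, {"tx": 0.0125, "ty": -0.0395, "tz": 0, "wx": 0, "wy": 0, "wz": 0, "hand": 0.4}, {"tx": 0.0125, "ty": -0.0395, "tz": 0, "wx": 0, "wy": 0, "wz": 0, "hand": 0.4}, {"tx": 0.0125, "ty": -0.0395, "tz": 0, "wx": 0, "wy": 0, "wz": 0, "hand": 0.4}, {"tx": 0.0125, "ty": -0.0395, "tz": 0, "wx": 0, "wy": 0, "wz": 0, "hand": 0.4}, {"tx": 0.0125, "ty": -0.0395, "tz": 0, "wx": 0, "wy": 0, "wz": 0, "hand": 0.4}, {"tx": 0.0125, "ty": -0.0395, "tz": 0, "wx": 0, "wy": 0, "wz": 0, "hand": 0.4}, {"tx": 0.0125, "ty": -0.0395, "tz": 0, "wx": 0, "wy": 0, "wz": 0, "hand": 0.4}, {"tx": 0.0065, "ty": -0.019, "tz": 0, "wx": 0, "wy": 0, "wz": 0, "hand": 0.4}, {"tx": 0, "ty": 0, "tz": 0, "wx": 0, "wy": 0, "wz": 0, "hand": 0.4}, {"tx": 0, "ty": 0, "tz": 0, "wx": 0, "wy": 0, "wz": 0, "hand": 0.4}]'

```text
t: 12.02
eef_pos: [0.4636, -0.0485, 0.1286]
tcp_rot: [180.0, -0.0, -158.0]
wrist_force: [-0.3, 0.0, 0.4]
width: 0.0596
grasp_force: 0.0
```

```bash
python3 - <<'E'
from m import *
S=eyes.camera("side");T=eyes.camera("top")
s=sensors.state();print(s["eef_pos"],s["tcp_rot"],s["width"],s["joints"],s["grasp_force"])
cv2.imwrite("pics/c5.png",cv2.hconcat([cv2.resize(S[170:310,220:360],(400,400)),cv2.resize(T[160:270,180:290],(400,400))]))
h=cv2.cvtColor(S,cv2.COLOR_BGR2HSV)[190:212,305:328];ys,xs=np.nonzero(cv2.inRange(h,(5,60,120),(32,255,255)));print("knob side px",xs.mean()+305,ys.mean()+190,len(xs))
E
```

```text
[ 0.4639404  -0.04804591  0.1289168 ] [ 1.79977177e+02 -1.91376619e-02 -1.57946758e+02] 0.05972167203568602 [-5.91906012e+00  2.72492320e+00 -2.29419692e+01  6.43607146e+01
  1.11803884e-02 -2.79723006e+01] 0.0
knob side px 315.04651162790697 200.88372093023256 86
```

View pics/c5.png

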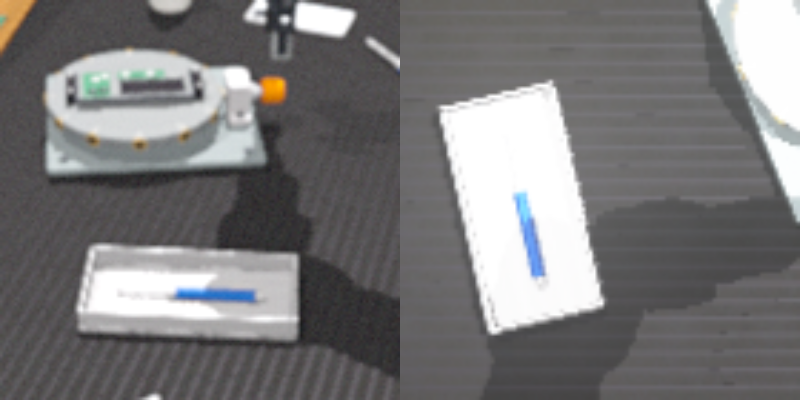

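The driver lies wholly in the tray, and the gripper is directly above the knob (side crop (278,90)). Descending around the knob.

Emit:
send_rows --force 20 --targets '[{"tx": 0, "ty": 0, "tz": 0.025, "wx": 0, "wy": 0, "wz": 0, "hand": 0.4}, {"tx": 0, "ty": 0, "tz": 0.025, "wx": 0, "wy": 0, "wz": 0, "hand": 0.4}, {"tx": 0, "ty": 0, "tz": 0.02, "wx": 0, "wy": 0, "wz": 0, "hand": 0.4}, {"tx": 0, "ty": 0, "tz": 0.012, "wx": 0, "wy": 0, "wz": 0, "hand": 0.4}, {"tx": 0, "ty": 0, "tz": 0, "wx": 0, "wy": 0, "wz": 0, "hand": 0}, {"tx": 0, "ty": 0, "tz": 0, "wx": 0, "wy": 0, "wz": 0, "hand": -0.15}, {"tx": 0, "ty": 0, "tz": 0, "wx": 0, "wy": 0, "wz": 0, "hand": -0.25}, {"tx": 0, "ty": 0, "tz": 0, "wx": 0, "wy": 0, "wz": 0, "hand": -1}, {"tx": 0, "ty": 0, "tz": 0, "wx": 0, "wy": 0, "wz": 0, "hand": -1}]'

```text
t: 13.25
eef_pos: [0.4653, -0.0496, 0.0482]
tcp_rot: [-179.8, 0.1, -158.0]
wrist_force: [0.6, -5.5, 4.2]
width: 0.0295
grasp_force: 22.1
```

Emit:
send_rows --force 80 --targets '[{"tx": 0, "ty": -0.0015, "tz": 0, "wx": 0, "wy": 0, "wz": 0, "hand": -1}, {"tx": 0, "ty": 0, "tz": 0, "wx": 0, "wy": 0, "wz": 0, "hand": -1}, {"tx": 0, "ty": 0, "tz": 0, "wx": 0, "wy": 0, "wz": 0, "hand": -1}, {"tx": 0.002, "ty": 0, "tz": 0, "wx": 0, "wy": 0, "wz": 0, "hand": -1}, {"tx": 0.003, "ty": 0, "tz": 0, "wx": 0, "wy": 0, "wz": 0, "hand": -1}, {"tx": 0.003, "ty": 0, "tz": 0, "wx": 0, "wy": 0, "wz": 0, "hand": -1}, {"tx": 0, "ty": 0, "tz": 0, "wx": 0, "wy": 0, "wz": 0, "hand": -1}, {"tx": 0, "ty": 0, "tz": 0, "wx": 0, "wy": 0, "wz": 0, "hand": -1}]'

```text
t: 14.25
eef_pos: [0.4603, -0.0519, 0.0485]
tcp_rot: [180.0, 0.4, -157.9]
wrist_force: [6.8, 5.6, 0.8]
width: 0.0277
grasp_force: 78.7
```

Emit:
send_rows --targets '[{"tx": 0.003, "ty": 0, "tz": 0, "wx": 0, "wy": 0, "wz": 0, "hand": -1}, {"tx": 0.003, "ty": 0, "tz": 0, "wx": 0, "wy": 0, "wz": 0, "hand": -1}, {"tx": 0.002, "ty": 0, "tz": 0, "wx": 0, "wy": 0, "wz": 0, "hand": -1}, {"tx": 0, "ty": 0, "tz": 0, "wx": 0, "wy": 0, "wz": 0, "hand": -1}, {"tx": 0, "ty": 0, "tz": 0, "wx": 0, "wy": 0, "wz": 0, "hand": -1}, {"tx": 0, "ty": 0, "tz": 0, "wx": 0, "wy": 0, "wz": 0, "hand": -1}]'

```text
t: 15.0
eef_pos: [0.4539, -0.0545, 0.0486]
tcp_rot: [179.9, 0.5, -157.9]
wrist_force: [11.2, 7.8, -3.0]
width: 0.028
grasp_force: 79.0
```

```bash
python3 - <<'E'
from m import *
for i in range(6):
    S=eyes.camera("side");s=sensors.state();print(s["eef_pos"],s["wrist_force"],s["tcp_rot"])
E
```

```text
[ 0.45387863 -0.05452231  0.04859767] [11.47624317  6.79662928 -2.31582992] [ 179.93932741    0.515349   -157.92347561]
[ 0.45392173 -0.05452212  0.0486196 ] [11.06866249  7.26511418 -1.12156548] [ 179.93958809    0.52184089 -157.92102562]
[ 0.45387975 -0.0545333   0.04857993] [10.7477797   7.37824957 -2.62155722] [ 179.94001088    0.51538551 -157.92095871]
[ 0.45386617 -0.05452126  0.04856114] [11.38186524  7.89213646 -1.56706247] [ 179.93879242    0.51171467 -157.92025292]
[ 0.45388563 -0.05451301  0.04859433] [10.70292137  6.65058735 -2.49160826] [ 179.9388938     0.51682761 -157.91941551]
[ 0.45387768 -0.05451007  0.04856385] [11.00663328  6.67956634 -2.32000913] [ 179.93706006    0.51369687 -157.92088387]
```

Emit:
send_rows --force 100 --targets '[{"tx": 0.002, "ty": 0, "tz": 0, "wx": 0, "wy": 0, "wz": 0, "hand": -1}, {"tx": 0.002, "ty": 0, "tz": 0, "wx": 0, "wy": 0, "wz": 0, "hand": -1}, {"tx": 0.001, "ty": 0, "tz": 0, "wx": 0, "wy": 0, "wz": 0, "hand": -1}, {"tx": 0, "ty": 0, "tz": 0, "wx": 0, "wy": 0, "wz": 0, "hand": -1}, {"tx": 0, "ty": 0, "tz": 0, "wx": 0, "wy": 0, "wz": 0, "hand": -1}, {"tx": 0, "ty": 0, "tz": 0, "wx": 0, "wy": 0, "wz": 0, "hand": -1}, {"tx": 0, "ty": 0, "tz": 0, "wx": 0, "wy": 0, "wz": 0, "hand": -1}]'

```text
t: 16.18
eef_pos: [0.4522, -0.0553, 0.0488]
tcp_rot: [179.9, 0.9, -157.9]
wrist_force: [22.4, 12.3, -11.0]
width: 0.0278
grasp_force: 99.4
```

```bash
python3 - <<'E'
from m import *
a=[]
for i in range(8):
    S=eyes.camera("side");s=sensors.state();a.append(np.r_[s["eef_pos"],s["wrist_force"]])
a=np.mean(a,0);u=np.array([-.927,-.375]);print(a.round(4),"travel",(a[:2]-[.4653,-.0496])@u,"axial",-a[3:5]@u)
h=cv2.cvtColor(S,cv2.COLOR_BGR2HSV)[190:215,300:335];ys,xs=np.nonzero(cv2.inRange(h,(5,60,120),(32,255,255)));print("knob side px",xs.mean()+300,ys.mean()+190,len(xs))
cv2.imwrite("pics/c6.png",cv2.resize(S[150:290,230:370],(600,600)))
E
```

```text
[  0.4522  -0.0553   0.0488  21.7362  12.8277 -11.5427] travel 0.014297064832218535 axial 24.959799951741676
knob side px 315.9259259259259 200.8148148148148 27
```

View pics/c6.png

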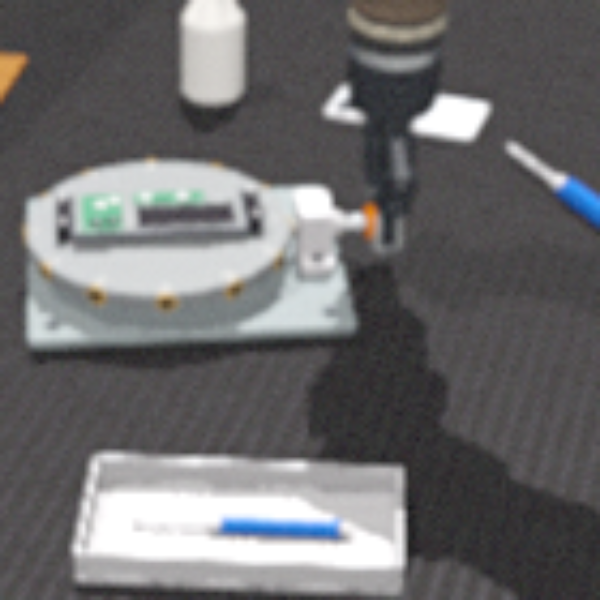

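The knob is pulled back against its stop: 14.3 mm of travel, and 25 N axial is well above the spring's 14.5 N. The driver rests in the tray. I'll hold for a moment, then hand in.

Emit:
send_rows --targets '[{"tx": 0, "ty": 0, "tz": 0, "wx": 0, "wy": 0, "wz": 0, "hand": -1}, {"tx": 0, "ty": 0, "tz": 0, "wx": 0, "wy": 0, "wz": 0, "hand": -1}, {"tx": 0, "ty": 0, "tz": 0, "wx": 0, "wy": 0, "wz": 0, "hand": -1}, {"tx": 0, "ty": 0, "tz": 0, "wx": 0, "wy": 0, "wz": 0, "hand": -1}]'

```text
t: 17.08
eef_pos: [0.4522, -0.0553, 0.0488]
tcp_rot: [179.9, 0.9, -157.9]
wrist_force: [21.9, 13.2, -11.6]
width: 0.0274
grasp_force: 99.4
```

```bash
python3 -c "
from h import *
s=sensors.state();print(s['eef_pos'],s['wrist_force'],workorder.finish_job())"
```

```text
the job is handed in; nothing more can be done
[ 0.45217442 -0.05525801  0.0487919 ] [ 21.88501793  13.21130354 -11.5879533 ] None
```

The screwdriver lies in the tray, and the gripper is holding the plunger knob back against its stop (about 14 mm of travel, 25 N pull), so I handed the job in at about 17 s; no verdict came back.

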